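# Put the flexible turner away in the slanted knife block

## Robot

A 7-joint arm with a two-finger parallel gripper is mounted at the origin on a cart in front of the work surface, level with it; the furniture and walls round the work are solid. World frame = base frame: x ahead of the robot, y to its left, z up, the work surface at z = 0. Lengths are in m, angles in degrees, forces in N, time in s.
With the tool pointing down it reaches from about 0.425 to 0.875 m from the base axis. Payload 8.4 kg.
Tool frame: the origin (TCP) lies on the front face of the gripper's body, between the roots of the fingers; the fingertips stand robot.nose_length ahead of it and the grasp point (between the pads) lies 51 mm ahead of it (robot.nose_length is the distance from the TCP to the fingertips, in m); z points along the fingers, y is the line along which they close (so a half turn about z gives the same grasp; the last joint's range is limited). The gripper opens to 87 mm and grips with 3 to 60 N. Pads are 19 mm wide; open, the fingers measure 117 mm over their backs; the gripper's body (75 mm by 190 mm) begins 51 mm behind the grasp point.
Start: joints at [-5.684, 19.091, 2.286, 83.961, -0.768, 76.965, -3.352], TCP at [0.65, -0, 0.292] pointing down, gripper open.
Joint ranges: [-147.57, 147.57], [-21.85, 119.76], [-74.77, 79.35], [14.55, 137.4], [-85.83, 265.84], [4.83, 119.75], [-152.11, 152.11]. Speed limits (degrees/s): [127.2, 127.2, 159.86, 159.86, 180, 180, 180].

## Interface

Orientations are given as [roll, pitch, yaw] about the fixed x, y, z axes, in that order (R = Rz(yaw) Ry(pitch) Rx(roll)).
In Python, from cell import robot gives the robot as it stands.
- The arm moves only by the shell command python3 -m crank 'ROWS' [FORCE]. ROWS is text: rows parted by semicolons, each of 7 numbers parted by spaces: the turn, a rotation vector about the tool's x, y, z in rad, then the shift along the tool's x, y, z in mm, then the closure, from 0 (fully open) to 1 (shut). A call has 1 to 20 rows; each row is the pose to reach, as a shift and turn from the pose commanded when the call began, along the tool's axes at that moment; what a row does not reach only later rows make up. A row lasts 1/10 s, in which the tool goes at most 50 mm and 8.59 degrees, less where a joint would pass 70% of its speed; a pose out of reach is approached as far as the arm can. A call with a gripper value outside its range is refused whole. The fingers move at their own pace and stop on an object; FORCE is the grip in N (left out, the last holds). Time passes only in rows, so rows that repeat a pose let the fingers close. It gives the time, the measured TCP pose, the force, the opening and the grip force at its end, in the units of the state.
- robot.observe(): the state, without advancing time (a new reading comes with each control period).
- robot.grab_frame(name): name is "scene" or "side" or "wrist"; returns the picture (400x640x3 uint8, blue, green, red); there is no depth.
- robot.camera_info(name): a dict with "mtx" (3x3 intrinsics, pixels), "cam_to_world" (4x4, takes a point from camera to world coordinates). Camera axes: x right, y down, z forward; pixel columns grow to the right and rows downward; lengths in m; the calibration is good to about 2 mm. A picture is of the moment at which its call begins: read the wrist's pose just before it. camera_info takes no time and is no camera call; for the wrist camera it gives the pose at the moment of the call.
- robot.job_done(): hands the job in; it is judged then, once.
The state is a dict: "t": time; "joint_positions": joint angles; "qvel": joint speeds; "effort": joint torques, N m; "eef_pos": TCP position; "tcp_rot": TCP orientation; "contact_force": force on the tool from outside, world axes, zero at the start; "moment": the same for the moment, N m; "width": opening from 0.0 (shut) to 1.0 (fully open); "grip_force": force on a finger pad.
Only numpy, scipy, OpenCV 4.12 (cv2) and the standard library are available. Lean on these libraries where they do the work, as an engineer would, in place of code of your own. Each camera call takes 0.05 s, during which the arm holds its last target. There are 200 camera calls.

## Task

Tidy up: put the small slotted turner that lies on the paddle board away in the knife block. Slide its blade into the wide slot, fully home so that the steel collar of the handle rests against the block, and let go of it. Its thin blade is springy, so ease it in rather than forcing it against the block, and leave the lemon, the spice jar and the spoon where they are.

Things in the scene. Friction and masses are not known exactly. Their poses are not given: they have to be found in the camera images.
- turner: Handle of a small slotted turner (185 mm long, 90 to 190 g) that lies flat, blade on the board, handle free over the board's left edge. Origin on the handle's axis at the front of its steel collar, 19 mm above the worktop as it lies. x from handle to blade, y across, in the blade's plane, z up. Black handle x -95 to -12 mm, 24 mm wide (y), 18 mm thick, straight sided. Either face may be up in the slot.
- grip (a point): Point on the axis of the turner's handle, 55 mm behind the collar's front (x = -55 mm; same axes): a good place to hold it, as farther forward hand and block come close when the blade is home. Held here, the blade's weight makes the springy neck sag: its tip hangs up to 8 mm below the handle's line as the tool points 50 degrees down. How far differs from run to run and must be felt or seen.
- heel (a point): Front of the turner's collar, where the neck of the blade begins (the turner's origin; same axes). The collar (x -12 to 0, 26 mm wide, 18.5 mm thick) is too thick for the slot and stops against the block's face.
- tip (a point): Middle of the blade's straight front edge, 90 mm ahead of the collar. The steel blade is 2.4 mm thick and 60 mm wide with round corners. It flexes at the neck, up and down (up to 0.2 rad, about 0.67 N m per rad): pressed endwise with more than about 7 N it folds aside. x here runs along the blade.
- slot (a point): Centre of the wide slot's mouth on the block's slanted front face, 91.5 mm above the worktop. x points into the slot, away from the robot and 50 degrees down; y along its width, level; z up along the face. Slot 66 mm wide (y), only 4.4 mm high (z), 95 mm deep, sharp lips, no lead-in. Home: heel and slot coincide, x axes agree. A blade well inside slides down by its weight if let go.
- block: Slanted knife block of pale wood, fixed, 132 mm wide, 115 mm high, 150 mm deep. Origin on the worktop below the wide slot's mouth; x to its back, y to its left. Face 122 mm from lower to upper edge; the wide slot is 42 mm below the upper edge. 50 mm lower on the face is a row of three 27 mm slots; the outer two hold paring knives whose black handles stand 79 mm out of the face and stay there.
- board: Worn wooden paddle board, loose, 110 x 250 x 18 mm; origin at the centre of its underside, length along its y. Its handle (-y) points at the robot; its broad part reaches from y = -50 to +125 mm. Turner and lemon lie on it.
- lemon: Yellow lemon, about 72 x 57 x 58 mm, on the end of the board beside the turner; a bystander. Origin at its underside as built.
- pepper: Glass spice jar with a green cap, 41 mm across, 97 mm high, standing at the left side of the block; a bystander. Origin at its foot.
- spoon: Steel tablespoon, 188 mm long, lying on the strip of worktop in front of the sink; a bystander. Origin at its middle, underside.

How it is judged:
By the outcome, as a careful person would: the job done as asked, in the order asked, and still so for the second after the job is handed in, with the robot touching nothing.
It also fails if it takes over 58 s, if anything falls off the work surface, if the arm or the gripper's body presses on something with over 40 N, if the wrist force passes 120 N, or if a joint passes its speed limit or range.

## Working session

There is one attempt and no reset: what is moved stays moved. The work goes in short steps, Python scripts to look and compute and a shell command to move; the robot and the scene stay as the last step left them, time stands still between calls to the robot, and variables do not carry over. Pictures are saved under pics/ and viewed, at most 10 in all, crops included, and the job is handed in when it is done.

```bash
mkdir -p pics; ls
cat > h.py <<'E'
import numpy as np,cv2
from cell import robot
from scipy.spatial.transform import Rotation as R
def shot(n,f):
    ci=robot.camera_info(n); im=robot.grab_frame(n); cv2.imwrite('pics/'+f+'.png',im); np.savez('pics/'+f+'.npz',K=ci['mtx'],T=ci['cam_to_world']); return im
def ray(f,u,v):
    d=np.load('pics/'+f+'.npz'); r=np.linalg.inv(d['K'])@[u,v,1]; T=d['T']; return T[:3,3],T[:3,:3]@r
def plane(f,u,v,z):
    o,r=ray(f,u,v); return o+r*(z-o[2])/r[2]
def tri(f1,p1,f2,p2):
    o1,a=ray(f1,*p1);o2,b=ray(f2,*p2);a=a/np.linalg.norm(a);b=b/np.linalg.norm(b)
    s=np.linalg.lstsq(np.c_[a,-b],o2-o1,rcond=None)[0];x,y=o1+s[0]*a,o2+s[1]*b
    return (x+y)/2,np.linalg.norm(x-y)
def proj(f,P):
    d=np.load('pics/'+f+'.npz');T=np.linalg.inv(d['T']);q=d['K']@(T[:3,:3]@np.array(P)+T[:3,3]);return q[:2]/q[2]
E
python3 - <<'E'
from h import *
for n in('scene','side','wrist'):
    shot(n,n+'0'); print(n,np.round(robot.camera_info(n)['cam_to_world'],3).tolist(),np.round(robot.camera_info(n)['mtx'][0],1))
print(robot.observe(),robot.nose_length)
E
```

```text
pics
scene [[0.808, -0.34, 0.481, 0.014], [-0.589, -0.45, 0.671, -0.792], [-0.012, -0.826, -0.564, 0.709], [0.0, 0.0, 0.0, 1.0]] [401.6   0.  319.8]
side [[-0.955, -0.12, 0.27, 0.167], [-0.296, 0.368, -0.881, 1.229], [0.006, -0.922, -0.387, 0.647], [0.0, 0.0, 0.0, 1.0]] [453.8   0.  308.4]
wrist [[1.0, 0.002, -0.001, 0.651], [0.001, -0.956, -0.295, 0.08], [-0.001, 0.295, -0.956, 0.384], [0.0, 0.0, 0.0, 1.0]] [314.2   0.  320.5]
{'t': 0.15, 'joint_positions': array([-5.68399124, 19.12260164,  2.28549185, 83.99989144, -0.76872484,
       76.96534267, -3.35338112]), 'qvel': array([-0.11189029, -0.0645806 ,  0.07465108, -0.14808027, -0.06705733,
       -0.09684209, -0.09713324]), 'effort': array([ 1.24259990e-03, -6.56844234e+01,  1.33660264e+00, -4.04110801e+01,
       -5.95439016e-02,  4.17590642e-02, -1.22402304e-05]), 'eef_pos': array([ 6.49717787e-01, -1.79244910e-05,  2.91558113e-01]), 'tcp_rot': array([-1.79927525e+02,  4.07847674e-03,  8.99967750e+01]), 'contact_force': array([-0.38312333,  0.86706904, -1.57399802]), 'moment': array([0.00075663, 0.01010645, 0.01037859]), 'grip_force': 0.0, 'width': 1.0003403352993459} 0.0697
```

View pics/scene0.png

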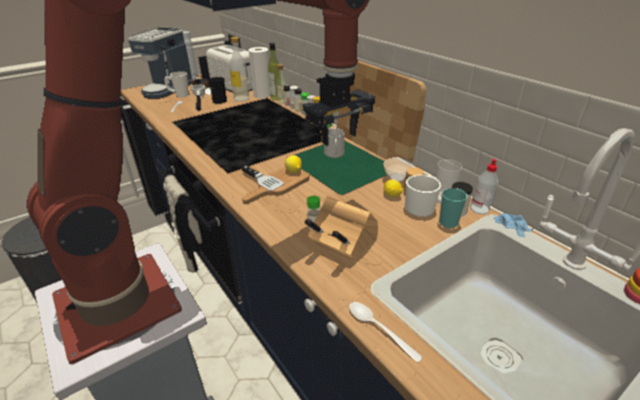

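View pics/side0.png

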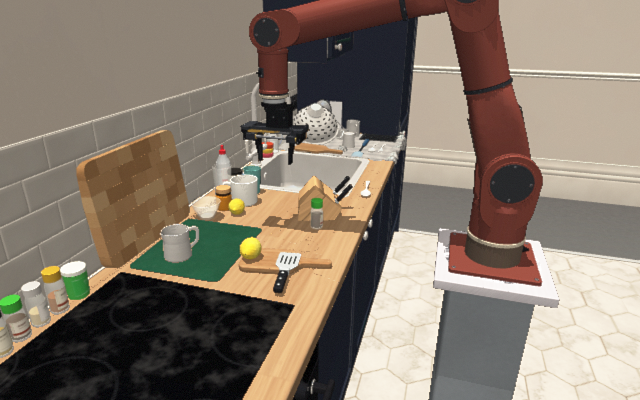

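View pics/wrist0.png

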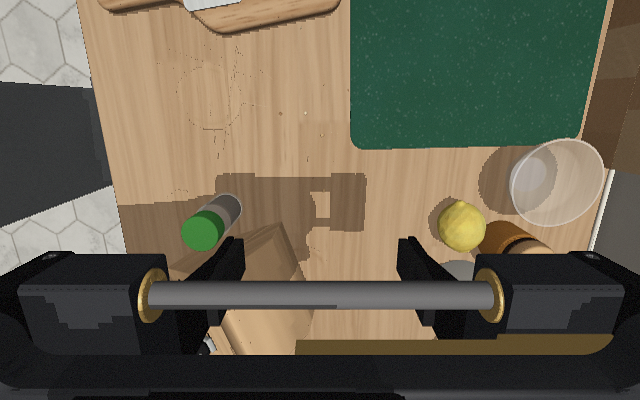

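The pictures show the turner near (255,177) in the scene view and (285,270) in the side view. The block is at about (340,225) in the scene view and (318,205) in the side view. I'll triangulate roughly, and view an enlarged crop of each.

Run:
```python
from h import *
a=cv2.imread('pics/scene0.png')[145:270,225:385]; b=cv2.imread('pics/side0.png')[165:300,230:375]
a=cv2.resize(a,None,fx=4.8,fy=4.8,interpolation=2)[:, :]; b=cv2.resize(b,None,fx=4.4,fy=4.4,interpolation=2)
cv2.imwrite('pics/c1.png',a);cv2.imwrite('pics/c2.png',b)
print(plane('scene0',246,169,.019),plane('scene0',262,181,.019))
print(plane('side0',279,288,.019),plane('side0',286,270,.019))
print(tri('scene0',(313,202),'side0',(317,203)))
```

```text
[0.51584573 0.34319095 0.019     ] [0.52082966 0.23945191 0.019     ]
[0.51041509 0.35063922 0.019     ] [0.52236014 0.26696276 0.019     ]
(array([ 0.52912933, -0.04134667,  0.08433366]), np.float64(0.0019859592326473673))
```

View pics/c1.png

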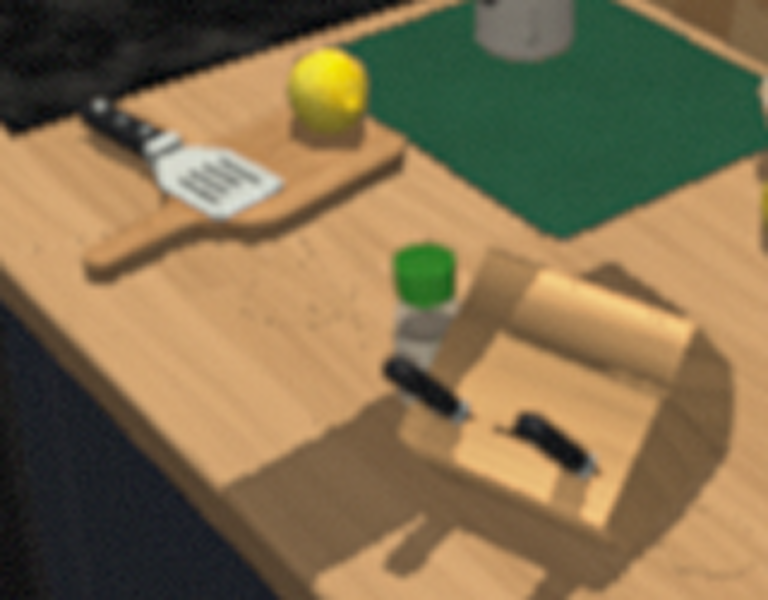

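View pics/c2.png

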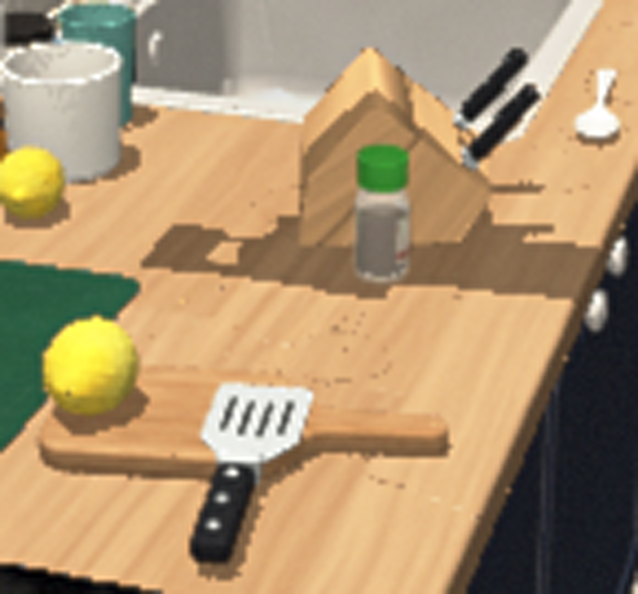

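The crops show the turner lying with its handle towards +y and its blade towards -y. The slot is hidden in the arm's shadow, so I'll look at the block with the wrist camera from the robot's side.

```bash
python3 -m crank '0 0 -1.571 -50 -30 -50 0;0 0 -1.571 -50 -30 -50 0;0 0 -1.571 -50 -30 -50 0;0 0 -1.571 -50 -30 -50 0;0 0 -1.571 -50 -30 -50 0;0 0 -1.571 -50 -30 -50 0;0 0 -1.571 -50 -30 -50 0;0 0 -1.571 -50 -30 -50 0;0 0 -1.571 -50 -30 -50 0;0 0 -1.571 -50 -30 -50 0;0 0 -1.571 -50 -30 -50 0;0 0 -1.571 -50 -30 -50 0;0 0 -1.571 -50 -30 -50 0;0 0 -1.571 -50 -30 -50 0' && python3 -c "
from h import *
shot('wrist','w1')"
```

```text
t: 1.55
eef_pos: [0.6199, -0.05, 0.3421]
tcp_rot: [180.0, -0.0, 179.9]
contact_force: [0.2, 0.2, 0.6]
width: 0.998
grip_force: 0.0
```

View pics/w1.png

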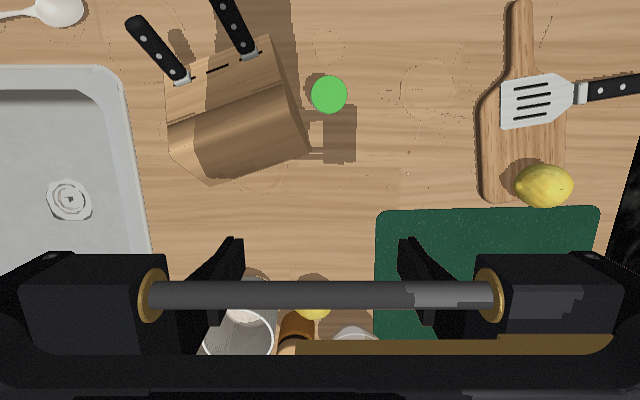

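The wrist view shows the block at about (235,95) and the turner at about (560,95). I'll enlarge the block.

Run:
```python
from h import *
a=cv2.imread('pics/w1.png')[35:185,150:320]
a=cv2.convertScaleAbs(a,alpha=1.3)
cv2.imwrite('pics/c3.png',cv2.resize(a,None,fx=4,fy=4,interpolation=2))
print(np.round(np.load('pics/w1.npz')['T'],3))
```

```text
[[ 0.     0.956  0.294  0.54 ]
 [ 1.    -0.    -0.    -0.051]
 [-0.     0.294 -0.956  0.435]
 [ 0.     0.     0.     1.   ]]
```

View pics/c3.png

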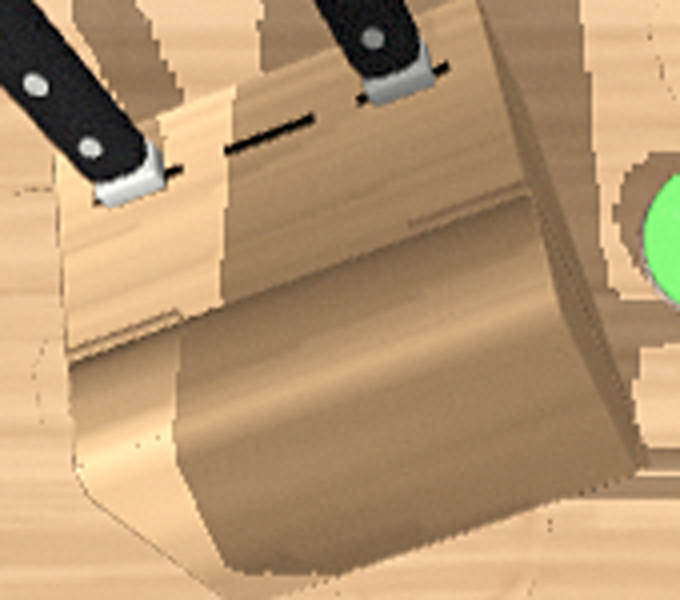

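Run:
```python
from h import *
cp=lambda u,v:(150+u/4-.4,35+v/4-.4)
for n,p,z in[('rowL',(95,203),.0594),('rowR',(448,68),.0594),('mid0',(226,151),.0594),('mid1',(313,119),.0594),('crL',(70,358),.0915),('crR',(528,196),.0915)]:
    print(n,np.round(plane('w1',*cp(*p),z),4))
im=cv2.imread('pics/w1.png').astype(int)
g=im.max(2);s=g-im.min(2)
w=((g>150)&(s<30)).astype(np.uint8);w[:, :480]=0;w[:60]=0;w[140:]=0
w=cv2.morphologyEx(w,cv2.MORPH_OPEN,np.ones((2,2)))
k=((g<60)).astype(np.uint8);k[:,:583]=0;k[:60]=0;k[125:]=0
for c in(585,590,600,610,620,630,638):
    r=np.flatnonzero(k[:,c]);print(c,'black',r.min() if len(r) else None,r.max() if len(r) else None)
c=max(cv2.findContours(w,0,1)[0],key=cv2.contourArea);print(cv2.minAreaRect(c),c[:,0].min(0),c[:,0].max(0))
a=cv2.imread('pics/w1.png')[55:150,490:640]
cv2.imwrite('pics/c4.png',cv2.resize(a,None,fx=5,fy=5,interpolation=2))
```

```text
rowL [ 0.5189 -0.2161  0.0594]
rowR [ 0.4844 -0.1151  0.0594]
mid0 [ 0.5054 -0.1779  0.0594]
mid1 [ 0.4972 -0.153   0.0594]
crL [ 0.5594 -0.214   0.0915]
crR [ 0.5191 -0.0907  0.0915]
585 black None None
590 black 81 100
600 black 80 98
610 black 78 97
620 black 76 95
630 black 75 93
638 black 74 92
((536.965576171875, 100.5862045288086), (48.66142654418945, 78.08757781982422), 80.83765411376953) [502  74] [574 130]
```

View pics/c4.png

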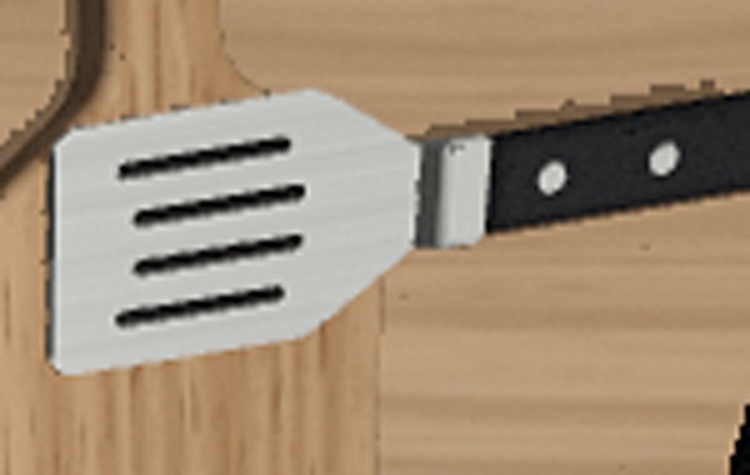

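The enlarged view gives the collar's top front edge at px (578,93) and the blade's front edge centred at px (500.5,105).

Run:
```python
from h import *
c=lambda u,v:(490+u/5-.4,55+v/5-.4)
h=plane('w1',*c(441,191),.028);t=plane('w1',*c(52,252),.0205)
hh=[(plane('w1',x,(a+b)/2+.5*0,.023)) for x,a,b in[(600,80,98),(638,74,92)]]
print(h,t,np.linalg.norm(h-t),hh)
d=hh[0]-hh[1];print('yaw handle',np.degrees(np.arctan2(d[1],d[0])))
d=(t-h);d[2]=0;d/=np.linalg.norm(d);print('yaw',np.degrees(np.arctan2(d[1],d[0])))
a0=np.arctan2(d[1],d[0])
g=h-.055*d;g[2]=.019
print('grip',g)
# pick pose: tool y along turner y(+), z= cos a(-Z)+sin a d
a=np.radians(30);Z=np.array([0,0,1.])
z=-np.cos(a)*Z+np.sin(a)*d
y=np.cross(Z,d)   # turner y
o=robot.observe();R0=R.from_euler('xyz',o['tcp_rot'],degrees=True)
for y in(y,-y):
  x=np.cross(y,z);Rn=R.from_matrix(np.c_[x,y,z])
  print('toolx',x,(R0.inv()*Rn).as_rotvec(),)
  for up in(.1,.005):
    tcp=g-z*.051+np.array([0,0,up]);print(up,tcp,R0.inv().apply(tcp-o['eef_pos'])*1000, 'in tool:',Rn.inv().apply([0,0,-95]))
```

```text
[0.52601214 0.26416609 0.028     ] [0.54026275 0.17540532 0.0205    ] 0.0902097723967309 [array([0.52141836, 0.29438618, 0.023     ]), array([0.51449082, 0.33925284, 0.023     ])]
yaw handle -81.22268789386237
yaw -80.87895761174866
grip [0.5172935  0.31847065 0.019     ]
toolx [-0.13728295  0.85507508 -0.5       ] [ 0.36844629 -0.43329753  1.37577221]
0.1 [0.51325122 0.34364822 0.1631673 ] [107.14846517 393.48744089 179.00001757] in tool: [4.75000000e+01 2.63677968e-15 8.22724134e+01]
0.005 [0.51325122 0.34364822 0.0681673 ] [107.12332657 393.48696632 274.00001424] in tool: [4.75000000e+01 2.63677968e-15 8.22724134e+01]
toolx [ 0.13728295 -0.85507508  0.5       ] [ 0.45229709  0.3846022  -1.68708846]
0.1 [0.51325122 0.34364822 0.1631673 ] [107.14846517 393.48744089 179.00001757] in tool: [-4.75000000e+01 -2.63677968e-15  8.22724134e+01]
0.005 [0.51325122 0.34364822 0.0681673 ] [107.12332657 393.48696632 274.00001424] in tool: [-4.75000000e+01 -2.63677968e-15  8.22724134e+01]
```

```bash
python3 -m crank '0.368 -0.433 1.376 107 393 179 0;0.368 -0.433 1.376 107 393 179 0;0.368 -0.433 1.376 107 393 179 0;0.368 -0.433 1.376 107 393 179 0;0.368 -0.433 1.376 107 393 179 0;0.368 -0.433 1.376 107 393 179 0;0.368 -0.433 1.376 107 393 179 0;0.368 -0.433 1.376 107 393 179 0;0.368 -0.433 1.376 107 393 179 0;0.368 -0.433 1.376 107 393 179 0;0.368 -0.433 1.376 107 393 179 0;0.368 -0.433 1.376 107 393 179 0;0.368 -0.433 1.376 107 393 179 0;0.368 -0.433 1.376 107 393 179 0;0.368 -0.433 1.376 107 393 179 0;0.368 -0.433 1.376 107 393 179 0'
python3 - <<'E'
from h import *
im=shot('wrist','w2')
o=robot.observe();R0=R.from_euler('xyz',o['tcp_rot'],degrees=True)
print(R0.as_matrix().round(3),o['eef_pos'])
g=im.max(2)
for P in([.51729,.31847,.028],[.5225,.2855,.028],[.511,.358,.028]): print(proj('w2',P))
k=(g<60).astype(np.uint8);k[230:]=0
for c in cv2.findContours(k,0,1)[0]:
    if cv2.contourArea(c)>300: print(cv2.minAreaRect(c))
E
```

```text
t: 3.2
eef_pos: [0.5135, 0.3421, 0.1641]
tcp_rot: [179.9, 29.9, 99.1]
contact_force: [0.2, -1.1, 0.0]
width: 0.997
grip_force: 0.0
[[-0.137  0.987  0.08 ]
 [ 0.856  0.159 -0.492]
 [-0.499  0.001 -0.867]] [0.51338317 0.34217712 0.16398959]
[319.06996249 153.23187759]
[319.03147032 186.99588371]
[319.05910586 101.442894  ]
((321.0, 141.5), (101.0, 36.0), 90.0)
((438.5, 49.0), (98.0, 401.0), 90.0)
```

View pics/w2.png

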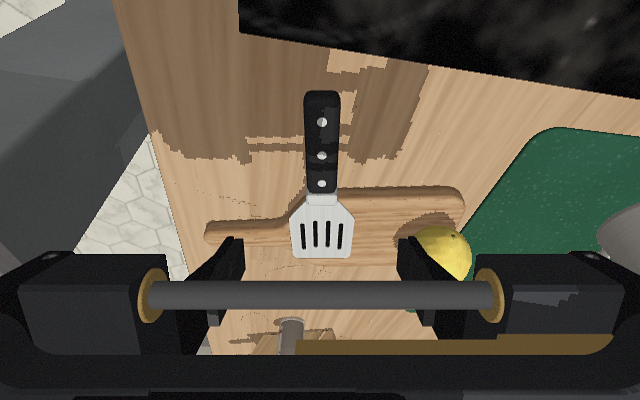

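The handle is centred between the fingers at px (321,141). I'll descend and grip.

```bash
python3 -m crank '0 0 0 10 0.5 17 0;0 0 0 22 0.5 38 0;0 0 0 34 0.5 59 0;0 0 0 42 0.5 73 0;0 0 0 47 0.5 81 0;0 0 0 47 0.5 81 0;0 0 0 47 0.5 81 0;0 0 0 47 0.5 81 1;0 0 0 47 0.5 81 1;0 0 0 47 0.5 81 1;0 0 0 47 0.5 81 1;0 0 0 47 0.5 81 1;0 0 0 47 0.5 81 1;0 0 0 47 0.5 81 1;0 0 0 47 0.5 81 1;0 0 0 47 0.5 81 1;0 0 0 47 0.5 81 1' 40; python3 -c "
from h import *
o=robot.observe();print(o['contact_force'],o['moment'])"
```

```text
t: 4.95
eef_pos: [0.5134, 0.3433, 0.0696]
tcp_rot: [180.0, 30.0, 99.2]
contact_force: [0.3, 1.1, 0.6]
width: 0.269
grip_force: 40.0
[0.28453845 1.11013872 0.60636947] [0.57513427 0.10746687 0.01669961]
```

```bash
cat >> h.py <<'E'
def pose():
    o=robot.observe();M=np.eye(4);M[:3,:3]=R.from_euler('xyz',o['tcp_rot'],degrees=True).as_matrix();M[:3,3]=o['eef_pos'];return M
def fr(p,x,y):
    M=np.eye(4);M[:3,:3]=np.c_[x,y,np.cross(x,y)];M[:3,3]=p;return M
def slot(psi=18.4,p=(.538,-.153,.0915)):
    c,s=np.cos(np.radians([psi,50])),np.sin(np.radians([psi,50]))
    return fr(p,[c[0]*c[1],s[0]*c[1],-s[1]],[-s[0],c[0],0])
def goal(out,up=0,lat=0,pitch=0,S=None):
    """heel `out` m outside slot, nose-up pitch deg"""
    S=slot() if S is None else S
    D=np.eye(4);D[:3,:3]=R.from_euler('y',-pitch,degrees=True).as_matrix();D[:3,3]=[-out,lat,up]
    return S@D@np.linalg.inv(np.load('G.npy'))
def row(M,base=None):
    B=pose() if base is None else base
    D=np.linalg.inv(B)@M;return np.r_[R.from_matrix(D[:3,:3]).as_rotvec(),D[:3,3]*1000].round(3)
E
python3 - <<'E'
from h import *
a=np.radians(-80.9);d=np.array([np.cos(a),np.sin(a),0])
T=fr([.526,.2642,.019],d,np.cross([0,0,1],d))
G=np.linalg.inv(pose())@T;np.save('G.npy',G);print(G.round(4))
L=pose();L[2,3]+=.2;print('lift',row(L))
g=goal(.13,0,0,0);print(g.round(3));print('from lift',row(g,L))
E
```

```text
[[-8.662e-01 -1.200e-03 -4.996e-01 -4.410e-02]
 [-1.600e-03  1.000e+00  4.000e-04 -2.000e-04]
 [ 4.996e-01  1.100e-03 -8.662e-01  8.380e-02]
 [ 0.000e+00  0.000e+00  0.000e+00  1.000e+00]]
lift [-0.0000e+00 -0.0000e+00  0.0000e+00 -9.9922e+01  7.3000e-02 -1.7325e+02]
[[-0.891 -0.316 -0.325  0.447]
 [-0.298  0.949 -0.107 -0.183]
 [ 0.342  0.001 -0.94   0.285]
 [ 0.     0.     0.     1.   ]]
from lift [-1.55000e-01  6.40000e-01 -1.76900e+00 -4.48819e+02 -1.50054e+02
  2.41043e+02]
```

```bash
python3 -m crank '0 0 0 -10 0 -17.3 1;0 0 0 -25 0 -43 1;0 0 0 -45 0 -78 1;0 0 0 -70 0 -121 1;0 0 0 -95 0 -165 1;0 0 0 -100 0 -173 1;0 0 0 -100 0 -173 1;0 0 0 -100 0 -173 1' && python3 -m crank '-0.155 0.64 -1.769 -449 -150 241 1;-0.155 0.64 -1.769 -449 -150 241 1;-0.155 0.64 -1.769 -449 -150 241 1;-0.155 0.64 -1.769 -449 -150 241 1;-0.155 0.64 -1.769 -449 -150 241 1;-0.155 0.64 -1.769 -449 -150 241 1;-0.155 0.64 -1.769 -449 -150 241 1;-0.155 0.64 -1.769 -449 -150 241 1;-0.155 0.64 -1.769 -449 -150 241 1;-0.155 0.64 -1.769 -449 -150 241 1;-0.155 0.64 -1.769 -449 -150 241 1;-0.155 0.64 -1.769 -449 -150 241 1;-0.155 0.64 -1.769 -449 -150 241 1;-0.155 0.64 -1.769 -449 -150 241 1;-0.155 0.64 -1.769 -449 -150 241 1;-0.155 0.64 -1.769 -449 -150 241 1;-0.155 0.64 -1.769 -449 -150 241 1;-0.155 0.64 -1.769 -449 -150 241 1;-0.155 0.64 -1.769 -449 -150 241 1'
python3 - <<'E'
from h import *
for n in('scene','side','wrist'): shot(n,n+'3')
a=cv2.imread('pics/scene3.png')[130:270,250:400];b=cv2.imread('pics/side3.png')[120:240,260:400];c=cv2.imread('pics/wrist3.png')
k=np.zeros((600,800,3),np.uint8)
k[:300,:321]=cv2.resize(a,(321,300),interpolation=2);k[:300,400:750]=cv2.resize(b,(350,300),interpolation=2)
k[300:600,:480]=cv2.resize(c,(480,300),interpolation=3)
cv2.imwrite('pics/m3.png',k)
print(row(goal(.13)))
h=goal(.13)@np.load('G.npy');print(h.round(3))
for f in('scene3','side3','wrist3'):
  for P in(h[:3,3],h[:3,3]+.09*h[:3,0],h[:3,3]+.09*h[:3,0]-.008*h[:3,2],slot()[:3,3]): print(f,proj(f,P).round(1))
E
```

```text
t: 5.75
eef_pos: [0.5129, 0.3428, 0.2687]
tcp_rot: [-180.0, 30.0, 99.2]
contact_force: [-0.0, 0.0, -2.5]
width: 0.269
grip_force: 40.0
t: 7.65
eef_pos: [0.4466, -0.1835, 0.2851]
tcp_rot: [179.9, -20.0, -161.6]
contact_force: [0.1, 0.3, -2.2]
width: 0.271
grip_force: 40.0
[ 0.     0.    -0.    -0.108  0.267  0.123]
[[ 0.61  -0.316  0.727  0.459]
 [ 0.203  0.949  0.242 -0.179]
 [-0.766 -0.     0.643  0.191]
 [ 0.     0.     0.     1.   ]]
scene3 [321.5 201.6]
scene3 [335.2 213.7]
scene3 [333.8 216.6]
scene3 [340.7 218.5]
side3 [349.4 160. ]
side3 [331.3 179.7]
side3 [333.1 181.1]
side3 [323.5 188.2]
wrist3 [322.2 304.1]
wrist3 [321.6 350. ]
wrist3 [321.6 340.4]
wrist3 [321.4 363.9]
```

View pics/m3.png

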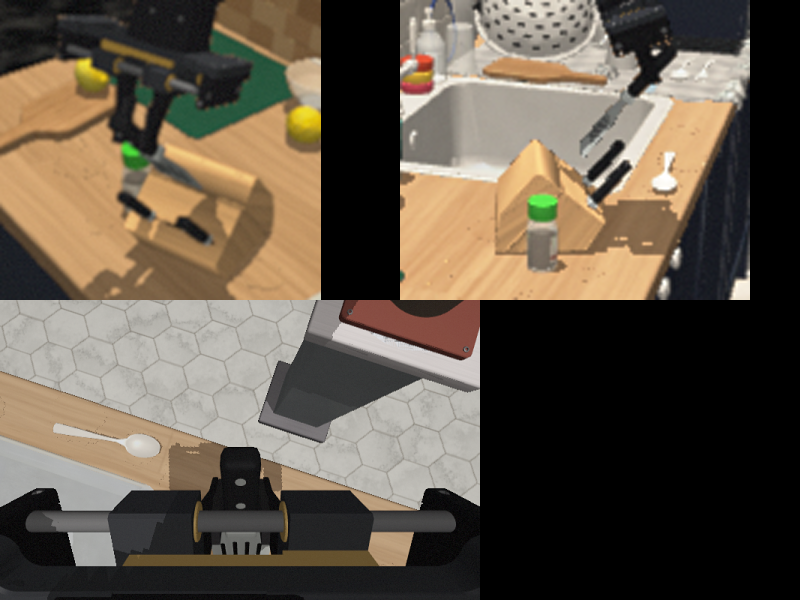

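The montage shows the turner held in front of the block, pointing down towards the slot. That was the tenth picture, so from here I'll measure with numbers only.

Run:
```python
from h import *
np.set_printoptions(linewidth=250)
im=cv2.imread('pics/scene3.png').astype(int)
p=im[196:226,314:352]
print('R-B scene (c314..)');
for r in range(196,226): print(r,' '.join('%3d'%v for v in im[r,314:352,2]-im[r,314:352,0]))
im=cv2.imread('pics/side3.png').astype(int)
print('side R-B (c322..)')
for r in range(152,192): print(r,' '.join('%3d'%v for v in im[r,322:356,2]-im[r,322:356,0]),'|',' '.join('%3d'%v for v in im[r,322:356:3,1]))
```

```text
R-B scene (c314..)
196   1   3   0  -3  -1  -1   0   1   5  39  74  90  94  93  94  96  94  94  97  97  96  99  99  96  96  95  94  93  92  92  94  94  94  95  93  94  94  95
197   0  -1   0  -1   0   1   2  -3   2  23  43  62  83 100 104 108 106  99  98  95  96  96  97  97  95  94  95  94  97  96  96  94  94  93  93  94  93  94
198   0   0   4  -3   0   0  -3  -1   1   3   9  24  61 103 112 112 113 111 108 106 101  96  97  97  96  96  94  93  94  95  94  96  94  93  92  92  93  93
199   2  -2   0  -2   3   2  -1   0   1  -1   2   1  29  90 111 112 112 113 113 112 110 107 103  99  98  98  96  95  94  93  92  93  94  94  93  92  92  93
200   9   2  -1  -2  -1  -1  -2   1   1   3   2   0  27  89 114 111 112 111 112 113 113 112 111 108 107 105  99  97  95  94  93  94  94  94  94  95  95  93
201  10   4   3   4   1   2  -3   0   2   2   3   5  38  96 114 114 113 113 112 112 112 111 110 114 111 110 107 106 102  98  94  92  92  93  94  96  95  94
202  10   5   4   3   2   3   1   3   3   3   3   4  37  86 112 114 112 113 111 112 111 112 111 111 111 110 111 113 111 108 104  97  94  94  93  
[... 10516 characters left out ...]
  -1  -1  -2  -1   2  10  19  21  20   9  -1  -3  -2  -2   5  22  41  90 102 101 | 101 127 122 179 180  27  29 186  36  28 220 177
189  64  71 112 111  81  69  71  74  71  40  24  20  19   6  -3  -2   0   3  11  21  21  21   9  -2  -2  -4  -2   7  24  32  47  98 102 103 | 104 185 112 119 182  22  99 180  30  43 191 173
190  67  71 111 111 110  81  70  73  75  72  61  22   6   1  -1   2   4  13  25  24  20   9  -1  -3  -2  -3   3  23  33  37  90 103 103 103 | 106 197 112 111 101  22 192  86  34 124 191 173
191  66  70 111 109 110 110  82  71  73  74  65   7   2  -1  -1   2  10  21  21  23   7   0  -2  -3  -3   1  19  33  28  46  98 103 103 104 | 106 197 128 115 138  36 221  70  28 230 182 177
```

Run:
```python
from h import *
H=pose()@np.load('G.npy')
im={f:(lambda a:a[:,:,2]-a[:,:,0])(cv2.imread(f'pics/{f}.png').astype(float)) for f in('scene3','side3')}
def edge(f,p,n,thr):   # subpixel crossing along direction n from p, signed distance
    t=np.arange(-5,5.01,.1);q=p[:,None]+n[:,None]*t
    v=cv2.remap(im[f].astype(np.float32),q[0].astype(np.float32)[None],q[1].astype(np.float32)[None],1)[0]
    k=np.flatnonzero((v[:-1]-thr)*(v[1:]-thr)<0)
    return t[k]
for sag in(0,4,8):
  th=sag/90
  for f,thr in(('scene3',45),('side3',9)):
    for y in(.03,-.03):
      for x in(.055,.07):
        P=lambda x,y:H[:3,3]+H[:3,1]*y+x*(np.cos(th)*H[:3,0]-np.sin(th)*H[:3,2])
        a,b=proj(f,P(x,y)),proj(f,P(x+.005,y));d=(b-a)/np.linalg.norm(b-a);n=np.array([-d[1],d[0]])
        mm=proj(f,P(x,y)-.001*H[:3,2])-a
        print(sag,f,y,x,a.round(1),'cross',edge(f,a,n,thr).round(1),'px/mm down',(mm@n).round(2))
```

```text
0 scene3 0.03 0.055 [320.1 205.1] cross [] px/mm down 0.39
0 scene3 0.03 0.07 [322.4 207.1] cross [1.3] px/mm down 0.39
0 scene3 -0.03 0.055 [340.7 213.4] cross [-0.3  4.3] px/mm down 0.4
0 scene3 -0.03 0.07 [342.8 215.3] cross [-0.2  3.2] px/mm down 0.4
0 side3 0.03 0.055 [339. 175.] cross [-0.8  4.4] px/mm down -0.29
0 side3 0.03 0.07 [336.  178.4] cross [-0.4  4.6] px/mm down -0.29
0 side3 -0.03 0.055 [337.6 169.1] cross [-0.1] px/mm down -0.28
0 side3 -0.03 0.07 [334.6 172.3] cross [-0.6] px/mm down -0.28
4 scene3 0.03 0.055 [319.6 206. ] cross [] px/mm down 0.38
4 scene3 0.03 0.07 [321.8 208.2] cross [0.1] px/mm down 0.38
4 scene3 -0.03 0.055 [340.3 214.3] cross [-1.3  3.3] px/mm down 0.39
4 scene3 -0.03 0.07 [342.3 216.4] cross [-1.5  1.9] px/mm down 0.38
4 side3 0.03 0.055 [339.6 175.5] cross [-0.] px/mm down -0.29
4 side3 0.03 0.07 [336.7 178.9] cross [0.5] px/mm down -0.29
4 side3 -0.03 0.055 [338.1 169.5] cross [-4.6  0.6] px/mm down -0.28
4 side3 -0.03 0.07 [335.3 172.9] cross [-5.   0.3] px/mm down -0.28
8 scene3 0.03 0.055 [319.2 206.9] cross [] px/mm down 0.37
8 scene3 0.03 0.07 [321.3 209.3] cross [-1.1] px/mm down 0.37
8 scene3 -0.03 0.055 [339.8 215.2] cross [-2.3  2.3] px/mm down 0.38
8 scene3 -0.03 0.07 [341.7 217.6] cross [-2.7  0.6] px/mm down 0.37
8 side3 0.03 0.055 [340.2 175.9] cross [-4.4  0.7] px/mm down -0.29
8 side3 0.03 0.07 [337.4 179.4] cross [-4.3  1.4] px/mm down -0.29
8 side3 -0.03 0.055 [338.7 169.9] cross [-3.9  1.2] px/mm down -0.28
8 side3 -0.03 0.07 [336.  173.4] cross [-4.1  1.1] px/mm down -0.28
```

Run:
```python
from h import *
np.set_printoptions(linewidth=220)
g=cv2.imread('pics/w1.png').astype(np.float32).sum(2)/3
S=slot()
P=lambda y,z:S[:3,3]+S[:3,1]*y+S[:3,2]*z
zs=np.arange(-8,8.1,1)/1000
print('z mm',(zs*1000).astype(int))
for y in np.arange(-60,61,8)/1000.:
    q=np.array([proj('w1',P(y,z)) for z in zs]).astype(np.float32)
    v=cv2.remap(g,q[None,:,0],q[None,:,1],1)[0];print('%4d'%(y*1000),v.astype(int))
print('row')
zs=np.arange(-56,-43.9,1)/1000
for y in(-28,-20,-15,-12,-9,-6,-3,0,3,6,9,12,15,20,28,): 
    q=np.array([proj('w1',P(y/1000,z)) for z in zs]).astype(np.float32)
    v=cv2.remap(g,q[None,:,0],q[None,:,1],1)[0];print('%4d'%y,v.astype(int))
```

```text
z mm [-8 -7 -6 -5 -4 -3 -2 -1  0  1  2  3  4  5  6  7  8]
 -60 [151 148 145 146 145 134 112  87 110 127 124  77  68  72  79  86  91]
 -52 [151 148 147 146 144 138 105  99 110 130 125  94  65  71  79  87  93]
 -44 [150 147 146 146 147 140 117  85 109 126 124  86  74  75  81  88  91]
 -36 [151 149 148 147 145 139 112 105 113 126 108  85  69  78  84  90  94]
 -28 [152 149 148 147 146 145 145 146 147 142 114  58  69  77  80  78  83]
 -20 [133 125 120 113 107 101  94  99 117 138 104  78  68  75  78  80  82]
 -12 [98 97 95 94 94 92 91 91 92 90 82 69 71 74 77 82 84]
  -4 [99 97 94 95 94 92 92 93 93 92 80 72 71 73 77 81 83]
   4 [99 97 96 96 94 93 93 92 94 89 80 70 71 74 77 81 83]
  12 [99 99 96 95 95 94 93 93 93 91 78 71 73 76 77 78 80]
  20 [97 97 97 97 94 92 92 92 92 88 78 72 71 73 78 79 81]
  28 [ 99 100  98  96  95  94  93  94  94  88  77  70  71  75  77  78  80]
  36 [100 100  98  97  92  84  75  85  89  87  68  66  70  74  77  78  80]
  44 [99 99 98 96 92 82 80 86 93 87 75 69 71 73 76 80 81]
  52 [101 101 101  98  91  82  81  86  90  89  75  69  71  75  77  78  78]
  60 [102 100 100 1
[... 244 characters left out ...]
63 162 156 112  54  18  26  62  96 109 109 106 103]
  -9 [112 110 108  66  26   4  23  57 100 112 108 107 104]
  -6 [113 111 106  71  33   3  29  66 107 112 109 105 102]
  -3 [112 110 104  68  34   0  28  65 111 111 107 105 102]
   0 [112 109  98  65  29   1  20  53  95 106 108 104 101]
   3 [111 109  99  73  32   6  33  74 114 110 108 106 103]
   6 [114 110  93  59  23   7  25  61  97 108 108 105 104]
   9 [111 111 102  82  26   8  29  66  94 107 108 107 105]
  12 [111 108  84  47  16  14  25  68  97 108 106 105 105]
  15 [110 109 109 109 110 110 110 107 106 107 106 105 105]
  20 [110 109 108 108 108 107 107 107 106 107 108 110 110]
  28 [ 94 103  80  49  19  17  36  84 113 116 114 113 112]
```

```bash
sed -i 's/psi=18.4/psi=18.7/' h.py
python3 - <<'E'
from h import *
np.set_printoptions(linewidth=220)
S=slot()
P=lambda y,z:S[:3,3]+S[:3,1]*y+S[:3,2]*z
zs=np.arange(-10,12.1,1)/1000
for f in('scene0','scene3'):
  g=cv2.imread(f'pics/{f}.png').astype(np.float32).sum(2)/3
  print(f,'z mm',(zs*1000).astype(int), 'px/mm',np.linalg.norm(proj(f,P(0,.005))-proj(f,P(0,0)))/5)
  for y in range(-60,61,10):
    q=np.array([proj(f,P(y/1000,z)) for z in zs]).astype(np.float32)
    v=cv2.remap(g,q[None,:,0],q[None,:,1],1)[0];print('%4d'%y,v.astype(int))
E
```

```text
scene0 z mm [-10  -9  -8  -7  -6  -5  -4  -3  -2  -1   0   1   2   3   4   5   6   7   8   9  10  11  12] px/mm 0.386288357088267
 -60 [151 153 153 153 151 148 144 138 132 127 122 118 114 109 104  99  96  95  97 101 105 110 113]
 -50 [152 153 154 152 150 148 143 136 131 125 120 116 112 109 105  99  94  94  96  99 104 108 112]
 -40 [152 153 154 153 152 148 145 141 134 128 123 119 115 111 107 104 101  99  99 102 105 108 111]
 -30 [151 152 153 154 152 150 146 138 130 121 110 100  94  90  87  88  90  92  96 101 104 108 112]
 -20 [152 153 154 153 152 149 143 136 126 113 101  92  84  78  80  84  89  93  98 103 106 108 111]
 -10 [152 153 154 154 153 151 148 141 130 118 106  95  85  82  83  84  88  92  96 101 105 108 111]
   0 [153 153 154 154 153 151 147 139 130 118 105  92  85  83  82  85  89  93  96 100 104 107 110]
  10 [153 153 154 153 153 150 144 136 126 114 102  92  85  79  80  84  88  92  96 100 104 107 111]
  20 [154 155 155 155 155 153 149 144 132 121 109  97  88  83  83  83  87  91  96  99 102 106 108]
  30 [154 155 156 156 155 154 150 142 132 122 110 100  91  88  85  86  89  93  
[... 987 characters left out ...]
08 111]
   0 [153 153 154 154 153 151 147 139 130 119 106  93  86  82  79  80  81  83  87  92  97 102 107]
  10 [152 153 154 154 154 151 144 136 126 114 102  92  85  79  77  76  75  74  74  74  77  81  86]
  20 [152 153 154 155 155 152 149 143 131 120 109  98  89  83  81  79  76  71  67  64  63  64  68]
  30 [154 154 155 156 155 153 149 141 131 121 110 100  92  87  82  79  76  72  68  65  62  62  64]
  40 [153 154 155 155 154 153 147 141 134 128 121 115 112 108 102  93  84  77  71  67  64  63  62]
  50 [154 155 156 156 156 153 150 146 139 133 128 122 117 111 101  91  81  72  63  56  56  56  57]
  60 [155 155 156 157 156 153 150 144 136 129 123 119 115 110 105  99  92  84  76  70  64  59  59]
```

```bash
python3 -c "
from h import *
print(row(goal(.098,.001,0,2)))"
```

```text
[ 2.0000e-03 -3.4000e-02 -5.0000e-03 -2.5422e+01 -1.8800e-01  1.6845e+01]
```

```bash
cat >> h.py <<'E'
def blade(f,H,xs=(.05,.06,.07,.08),thr=45):
    a=cv2.imread(f'pics/{f}.png').astype(np.float32);im=a[:,:,2]-a[:,:,0]
    P=lambda x,y,z:H[:3,3]+H[:3,0]*x+H[:3,1]*y+H[:3,2]*z
    for y in(-.03,-.015,0,.015,.03):
        for x in xs:
            z=np.arange(-.014,.0141,.0005);q=np.array([proj(f,P(x,y,k)) for k in z]).astype(np.float32)
            v=cv2.remap(im,q[None,:,0],q[None,:,1],1)[0];k=np.flatnonzero((v[:-1]-thr)*(v[1:]-thr)<0)
            print(y*1000,x*1000,'z cross mm',(z[k]*1000+.25).round(1),'min',round(z[v.argmin()]*1000,1))
E
python3 -m crank '0.001 -0.017 -0.002 -13 -0.1 8.5 1;0.002 -0.034 -0.005 -25.4 -0.2 16.8 1;0.002 -0.034 -0.005 -25.4 -0.2 16.8 1;0.002 -0.034 -0.005 -25.4 -0.2 16.8 1'
python3 - <<'E'
from h import *
shot('scene','scene4');shot('side','side4')
print(row(goal(.098,.001,0,2)))
H=pose()@np.load('G.npy')
blade('scene4',H);print('side');blade('side4',H,(.05,.065,.08),9)
o=robot.observe();print(o['contact_force'],o['moment'])
E
```

```text
t: 8.2
eef_pos: [0.4636, -0.1782, 0.2607]
tcp_rot: [179.9, -18.1, -161.2]
contact_force: [0.1, 0.3, -1.3]
width: 0.271
grip_force: 40.0
[-0.    -0.001 -0.    -0.363  0.282  0.384]
-30.0 50.0 z cross mm [-10.2   0.3] min -5.0
-30.0 60.0 z cross mm [-10.2   0.3] min -4.5
-30.0 70.0 z cross mm [-8.2  0.8] min -3.5
-30.0 80.0 z cross mm [-7.2  0.3] min -3.0
-15.0 50.0 z cross mm [-9.2  4.8] min -2.0
-15.0 60.0 z cross mm [-7.7  4.8] min -1.5
-15.0 70.0 z cross mm [-6.7  4.3] min -0.5
-15.0 80.0 z cross mm [-6.7  4.3] min 0.0
0 50.0 z cross mm [-8.7  6.8] min 2.0
0 60.0 z cross mm [-7.7  7.8] min 2.0
0 70.0 z cross mm [-6.7  7.8] min 2.5
0 80.0 z cross mm [-5.7  8.8] min 2.5
15.0 50.0 z cross mm [-6.7 11.3] min -0.5
15.0 60.0 z cross mm [-6.7  9.3] min 1.0
15.0 70.0 z cross mm [-6.2 10.3] min 0.0
15.0 80.0 z cross mm [-5.2 10.8] min 5.5
30.0 50.0 z cross mm [-3.7] min 7.5
30.0 60.0 z cross mm [-3.7] min 4.5
30.0 70.0 z cross mm [-3.2] min 2.5
30.0 80.0 z cross mm [-3.2] min 3.5
side
-30.0 50.0 z cross mm [-1.7] min -6.0
-30.0 65.0 z cross mm [-1.2] min -6.0
-30.0 80.0 z cross mm [-1.7] min -6.0
-15.0 50.0 z cross mm [2.8] min -1.5
-15.0 65.0 z cross mm [2.8] min -3.0
-15.0 80.0 z cross mm [1.8] min -3.5
0 50.0 z cross mm [-10.7   7.8] min -3.0
0 65.0 z cross mm [-10.7   7.8] min -3.0
0 80.0 z cross mm [-13.2   5.3] min 1.0
15.0 50.0 z cross mm [-6.7 11.8] min 8.0
15.0 65.0 z cross mm [-6.7 11.8] min 3.0
15.0 80.0 z cross mm [-6.7  5.3] min 2.5
30.0 50.0 z cross mm [-1.2] min 7.5
30.0 65.0 z cross mm [-1.7] min 13.0
30.0 80.0 z cross mm [-1.7  8.3] min -0.5
[-0.37177742 -0.31220865 -2.23241097] [ 0.23118662 -0.4238432   0.01941162]
```

Run:
```python
from h import *
for o in(.1,.094,.09,.088,.086): print(o,row(goal(o,.0025,0,.3)))
```

```text
0.1 [-0.     0.029 -0.    -1.963  0.285 -3.221]
0.094 [-0.     0.029 -0.    -7.056  0.277 -0.049]
0.09 [ -0.      0.029  -0.    -10.451   0.273   2.066]
0.088 [ -0.      0.029  -0.    -12.149   0.27    3.123]
0.086 [ -0.      0.029  -0.    -13.847   0.268   4.181]
```

```bash
python3 -m crank '0 0.029 0 -2 0.3 -3.2 1;0 0.029 0 -2 0.3 -3.2 1;0 0.029 0 -7 0.3 0 1;0 0.029 0 -9 0.3 1.1 1;0 0.029 0 -10.5 0.3 2.1 1;0 0.029 0 -11.3 0.3 2.6 1;0 0.029 0 -12.1 0.3 3.1 1;0 0.029 0 -12.1 0.3 3.1 1'
cat >> h.py <<'E'
def st(ref=(0,0,-2.2)):
    o=robot.observe();F=slot()[:3,:3].T@(o['contact_force']-ref)
    H=slot();H=np.linalg.inv(H)@pose()@np.load('G.npy')
    print('t',round(o['t'],2),'F slot',F.round(2),'heel mm',(H[:3,3]*1000).round(1),'pitch',np.degrees(np.arctan2(H[2,0],H[0,0])).round(2),'M',o['moment'].round(3))
E
python3 - <<'E'
from h import *
st()
shot('scene','scene5');H=pose()@np.load('G.npy')
blade('scene5',H,(.05,.065,.08));st()
E
```

```text
t: 9.1
eef_pos: [0.4738, -0.1744, 0.2537]
tcp_rot: [179.9, -19.7, -161.2]
contact_force: [0.6, -0.9, -2.0]
width: 0.274
grip_force: 40.0
t 9.1 F slot [-0.01 -1.01  0.34] heel mm [-87.4   0.3   2.2] pitch 0.28 M [ 0.282 -0.419  0.006]
-30.0 50.0 z cross mm [-10.7   2.3] min -5.0
-30.0 65.0 z cross mm [-8.2  1.8] min -3.0
-30.0 80.0 z cross mm [-6.2  1.8] min -2.0
-15.0 50.0 z cross mm [-10.7   6.8] min -0.5
-15.0 65.0 z cross mm [-8.2  7.8] min 0.0
-15.0 80.0 z cross mm [-6.2  7.3] min 0.5
0 50.0 z cross mm [-10.7   8.3] min 0.5
0 65.0 z cross mm [-8.2 10.3] min 2.0
0 80.0 z cross mm [-6.2 11.3] min 4.5
15.0 50.0 z cross mm [-7.2] min -1.0
15.0 65.0 z cross mm [-7.7 12.3] min 0.0
15.0 80.0 z cross mm [-6.2 13.8] min 5.5
30.0 50.0 z cross mm [-2.7] min 14.0
30.0 65.0 z cross mm [-2.2] min 3.0
30.0 80.0 z cross mm [-2.7] min 3.5
t 9.15 F slot [-0.28 -0.46  0.61] heel mm [-87.5   0.2   2.2] pitch 0.28 M [ 0.287 -0.406 -0.048]
```

```bash
python3 -m crank '0 0 0 -0.85 0 0.53 1;0 0 0 -1.7 0 1.06 1;0 0 0 -2.55 0 1.59 1;0 0 0 -2.55 0 1.59 1' && python3 -c "
from h import *
st()" && python3 -m crank '0 0 0 -0.85 0 0.53 1;0 0 0 -1.7 0 1.06 1;0 0 0 -2.55 0 1.59 1;0 0 0 -2.55 0 1.59 1' && python3 -c "
from h import *
st()"
```

```text
t: 9.55
eef_pos: [0.4756, -0.1737, 0.2513]
tcp_rot: [179.9, -19.7, -161.2]
contact_force: [-0.2, -0.7, -1.1]
width: 0.274
grip_force: 40.0
t 9.55 F slot [-1.09 -0.6   0.37] heel mm [-84.3   0.3   2.1] pitch 0.28 M [ 0.236 -0.46  -0.012]
t: 9.95
eef_pos: [0.4773, -0.1732, 0.2489]
tcp_rot: [179.9, -19.8, -161.2]
contact_force: [-0.1, -0.4, -1.1]
width: 0.27
grip_force: 40.0
t 9.95 F slot [-0.98 -0.4   0.57] heel mm [-81.3   0.3   2. ] pitch 0.28 M [ 0.262 -0.429  0.006]
```

```bash
python3 -c "
from h import *
shot('scene','scene6');H=pose()@np.load('G.npy')
blade('scene6',H,(.045,.06,.075));
S=slot();B=np.linalg.inv(S)@H;print(B.round(4))
a=cv2.imread('pics/scene6.png').astype(int);d=a[:,:,2]-a[:,:,0]
print('heel',proj('scene6',H[:3,3]),'mouth L/R',proj('scene6',(S@[0,.03,0,1])[:3]),proj('scene6',(S@[0,-.03,0,1])[:3]))
for r in range(206,226): print(r,' '.join('%3d'%v for v in d[r,322:358]))
"
```

```text
-30.0 45.0 z cross mm [-10.2   2.3] min -4.5
-30.0 60.0 z cross mm [-8.7  1.8] min -3.0
-30.0 75.0 z cross mm [-6.2  2.3] min -1.5
-15.0 45.0 z cross mm [-10.2   6.8] min -3.0
-15.0 60.0 z cross mm [-8.7  7.8] min 0.0
-15.0 75.0 z cross mm [-5.7  7.3] min -0.5
0 45.0 z cross mm [-10.2   7.8] min -2.0
0 60.0 z cross mm [-8.7  9.3] min -1.5
0 75.0 z cross mm [-5.7 11.8] min 2.0
15.0 45.0 z cross mm [-6.7] min -0.5
15.0 60.0 z cross mm [-8.2 11.8] min -0.5
15.0 75.0 z cross mm [-5.7 12.8] min 2.5
30.0 45.0 z cross mm [-2.7] min 14.0
30.0 60.0 z cross mm [-2.2] min 3.5
30.0 75.0 z cross mm [-2.7] min 4.0
[[ 1.00e+00 -3.00e-04 -4.80e-03 -8.14e-02]
 [ 3.00e-04  1.00e+00  0.00e+00  3.00e-04]
 [ 4.80e-03 -0.00e+00  1.00e+00  2.00e-03]
 [ 0.00e+00  0.00e+00  0.00e+00  1.00e+00]]
heel [329.53734532 207.59706249] mouth L/R [330.96084376 214.56704913] [350.67794855 222.47782218]
206  44  15   0   0   0  -1   4  -2   2   2   2   0  24  74 102 111 109 109 111 112 111 111 111 112 115 112  98  88  87  84  83  81  84  88  92  92
207  53  26   8   3   0   1  -2   0   2   4   2   6  36  75  97 102 104 
[... 2039 characters left out ...]
  57  57  59  59  59  58  58  57  57  58  57  54  53  49  39  26  13   6  12  25  43  50  53  55  55  60  59
222 109 107 108 108 108 104  82  62  58  59  59  56  57  58  57  58  59  57  59  58  58  57  57  54  47  40  30  24  27  40  48  50  52  52  53  54
223 108 108 109 110 106  95  77  62  63  62  59  60  58  58  60  59  59  58  58  57  58  58  59  58  58  55  52  45  43  48  52  52  51  50  51  51
224 110 106 108 110 107  88  68  63  63  62  62  62  61  60  59  60  58  56  58  58  58  58  59  58  58  58  59  55  54  53  53  52  52  51  51  50
225 109 110 110 111 108  87  66  62  64  63  64  63  63  62  61  58  60  59  59  60  59  58  58  58  57  58  59  58  58  57  55  56  53  51  49  52
```

```bash
python3 -m crank '0 0 0 -1.7 0 1.06 1;0 0 0 -3.4 0 2.12 1;0 0 0 -5.1 0 3.18 1;0 0 0 -6.8 0 4.24 1;0 0 0 -8.5 0 5.3 1;0 0 0 -8.5 0 5.3 1' && python3 -c "
from h import *
st()" && python3 -m crank '0 0 0 -1.7 0 1.06 1;0 0 0 -3.4 0 2.12 1;0 0 0 -5.1 0 3.18 1;0 0 0 -6.8 0 4.24 1;0 0 0 -8.5 0 5.3 1;0 0 0 -8.5 0 5.3 1' && python3 -c "
from h import *
st()
shot('scene','scene7');H=pose()@np.load('G.npy')
blade('scene7',H,(.045,.06));
"
```

```text
t: 10.6
eef_pos: [0.4833, -0.1711, 0.2409]
tcp_rot: [179.9, -19.8, -161.2]
contact_force: [0.7, 0.4, -1.4]
width: 0.273
grip_force: 40.0
t 10.6 F slot [-0.1   0.18  1.14] heel mm [-71.1   0.4   1.6] pitch 0.26 M [ 0.194 -0.413 -0.018]
t: 11.2
eef_pos: [0.4891, -0.1691, 0.233]
tcp_rot: [179.9, -19.8, -161.2]
contact_force: [-0.2, -0.4, -1.9]
width: 0.275
grip_force: 40.0
t 11.2 F slot [-0.46 -0.33 -0.06] heel mm [-61.2   0.4   1.3] pitch 0.27 M [ 0.282 -0.431 -0.01 ]
-30.0 45.0 z cross mm [-7.2  2.8] min -2.5
-30.0 60.0 z cross mm [-4.7  2.8] min -1.0
-15.0 45.0 z cross mm [-6.7  7.3] min 0.0
-15.0 60.0 z cross mm [-4.2  8.3] min 2.0
0 45.0 z cross mm [-6.7  9.3] min 0.0
0 60.0 z cross mm [-4.7 10.8] min 2.5
15.0 45.0 z cross mm [-6.7] min 13.5
15.0 60.0 z cross mm [-4.2 12.8] min 2.5
30.0 45.0 z cross mm [-1.2] min 6.5
30.0 60.0 z cross mm [-2.2] min 7.0
```

Run:
```python
from h import *
for o in(.05,.04,.03,.02,.01,.005,0): print(o,row(goal(o,.0017,.0003,.3)))
```

```text
0.05 [ 0.000e+00 -1.000e-03  0.000e+00 -9.878e+00 -9.100e-02  5.454e+00]
0.04 [ 0.0000e+00 -1.0000e-03  0.0000e+00 -1.8517e+01 -1.1100e-01  1.0491e+01]
0.03 [ 0.0000e+00 -1.0000e-03  0.0000e+00 -2.7156e+01 -1.3200e-01  1.5528e+01]
0.02 [ 0.0000e+00 -1.0000e-03  0.0000e+00 -3.5795e+01 -1.5200e-01  2.0565e+01]
0.01 [ 0.0000e+00 -1.0000e-03  0.0000e+00 -4.4434e+01 -1.7200e-01  2.5601e+01]
0.005 [ 0.0000e+00 -1.0000e-03  0.0000e+00 -4.8753e+01 -1.8200e-01  2.8120e+01]
0 [ 0.0000e+00 -1.0000e-03  0.0000e+00 -5.3073e+01 -1.9200e-01  3.0638e+01]
```

```bash
python3 -m crank '0 0 0 -2.6 0 1.5 1;0 0 0 -5 0 2.8 1;0 0 0 -7.4 0 4.1 1;0 0 0 -9.9 0 5.5 1;0 0 0 -12 0 6.7 1;0 0 0 -14.2 0 8 1;0 0 0 -16.4 -0.1 9.2 1;0 0 0 -18.5 -0.1 10.5 1;0 0 0 -18.5 -0.1 10.5 1' && python3 -c "
from h import *
st()" && python3 -m crank '0 0 0 -1.7 0 1 1;0 0 0 -3.5 0 2 1;0 0 0 -5.2 0 3 1;0 0 0 -6.9 0 4 1;0 0 0 -8.6 0 5 1;0 0 0 -10.4 0 6 1;0 0 0 -12.1 0 7 1;0 0 0 -13.8 0 8.1 1;0 0 0 -15.6 0 9.1 1;0 0 0 -17.3 0 10.1 1;0 0 0 -17.3 0 10.1 1' && python3 -c "
from h import *
st()
for o in(.015,.01,.005,0): print(o,row(goal(o,.0015,.0003,.3)))
"
```

```text
t: 12.15
eef_pos: [0.5023, -0.1647, 0.2168]
tcp_rot: [179.9, -19.8, -161.2]
contact_force: [-0.4, -0.3, -1.2]
width: 0.271
grip_force: 40.0
t 12.15 F slot [-1.09 -0.15  0.33] heel mm [-39.8   0.4   1.6] pitch 0.26 M [ 0.257 -0.429  0.041]
t: 13.25
eef_pos: [0.5143, -0.1607, 0.2014]
tcp_rot: [179.9, -19.8, -161.2]
contact_force: [-3.3, -1.3, -4.4]
width: 0.273
grip_force: 40.0
t 13.25 F slot [-0.58 -0.18 -4.14] heel mm [-19.9   0.3   1.3] pitch 0.24 M [-0.087  0.243  0.02 ]
0.015 [ 0.000e+00 -1.000e-03  0.000e+00 -4.274e+00  7.000e-03  2.321e+00]
0.01 [ 0.000e+00 -1.000e-03  0.000e+00 -8.594e+00 -2.000e-03  4.837e+00]
0.005 [ 0.0000e+00 -1.0000e-03  0.0000e+00 -1.2915e+01 -1.2000e-02  7.3540e+00]
0 [ 0.0000e+00 -1.0000e-03  0.0000e+00 -1.7236e+01 -2.1000e-02  9.8700e+00]
```

```bash
python3 -c "
from h import *
print(row(goal(.0199,.0003,.0003,.24)))" ; python3 -m crank '0 0 0 0.25 0 0.43 1;0 0 0 0.5 0 0.87 1;0 0 0 0.5 0 0.87 1;0 0 0 0.5 0 0.87 1' && python3 -c "
from h import *
st()"
```

```text
[0.    0.    0.    0.477 0.016 0.846]
t: 13.65
eef_pos: [0.5139, -0.1608, 0.2013]
tcp_rot: [179.9, -19.7, -161.2]
contact_force: [-1.1, -1.1, -3.1]
width: 0.272
grip_force: 40.0
t 13.65 F slot [-0.21 -0.73 -1.68] heel mm [-19.9   0.3   1.1] pitch 0.33 M [ 0.117 -0.213  0.012]
```

```bash
python3 -m crank '0 0 0 0.2 0 0.35 1;0 0 0 0.4 0 0.7 1;0 0 0 0.4 0 0.7 1;0 0 0 0.4 0 0.7 1' && python3 -c "
from h import *
st()" && python3 -m crank '0 0 0 -1.7 0 1 1;0 0 0 -3.5 0 2 1;0 0 0 -5.2 0 3 1;0 0 0 -6.9 0 4 1;0 0 0 -8.6 0 5 1;0 0 0 -8.6 0 5 1' && python3 -c "
from h import *
st()
for o in(.01,.005,0): print(o,row(goal(o,.0006,.0003,.3)))"
```

```text
t: 14.05
eef_pos: [0.5133, -0.1609, 0.2008]
tcp_rot: [179.9, -19.7, -161.2]
contact_force: [0.1, -0.2, -1.6]
width: 0.27
grip_force: 40.0
t 14.05 F slot [-0.47 -0.18  0.45] heel mm [-20.    0.4   0.3] pitch 0.32 M [ 0.223 -0.521  0.009]
t: 14.65
eef_pos: [0.5192, -0.1589, 0.1927]
tcp_rot: [179.9, -19.8, -161.2]
contact_force: [0.2, -0.7, -1.8]
width: 0.273
grip_force: 40.0
t 14.65 F slot [-0.34 -0.76  0.17] heel mm [-9.9  0.4 -0.2] pitch 0.26 M [ 0.273 -0.46  -0.054]
0.01 [ 0.    -0.001  0.    -0.241 -0.104 -0.755]
0.005 [ 0.000e+00 -1.000e-03  0.000e+00 -4.561e+00 -1.150e-01  1.763e+00]
0 [ 0.000e+00 -1.000e-03  0.000e+00 -8.881e+00 -1.250e-01  4.281e+00]
```

```bash
python3 -m crank '0 0 0 -1.7 0 0.9 1;0 0 0 -3.5 0 1.7 1;0 0 0 -5.2 0 2.7 1;0 0 0 -6.1 0 3.2 1;0 0 0 -6.1 0 3.2 1' && python3 -c "
from h import *
st()" && python3 -m crank '0 0 0 -0.9 0 0.5 1;0 0 0 -1.7 0 1 1;0 0 0 -1.7 0 1 1' && python3 -c "
from h import *
st()"
```

```text
t: 15.15
eef_pos: [0.5236, -0.1574, 0.1878]
tcp_rot: [179.9, -19.8, -161.2]
contact_force: [0.4, -0.5, -0.8]
width: 0.268
grip_force: 40.0
t 15.15 F slot [-0.88 -0.56  1.07] heel mm [-3.1  0.4  0.1] pitch 0.27 M [ 0.261 -0.416 -0.012]
t: 15.45
eef_pos: [0.5248, -0.157, 0.1864]
tcp_rot: [179.9, -19.7, -161.2]
contact_force: [0.1, -0.1, -1.1]
width: 0.274
grip_force: 40.0
t 15.45 F slot [-0.84 -0.12  0.73] heel mm [-1.2  0.4  0.2] pitch 0.28 M [ 0.254 -0.476 -0.05 ]
```

Nearly home. I'll feel for the collar in 1 mm steps.

```bash
for i in 1 2 3; do python3 -m crank '0 0 0 -0.9 0 0.5 1;0 0 0 -0.9 0 0.5 1' >/dev/null; python3 -c "
from h import *
st()"; done
```

```text
t 15.65 F slot [-0.39 -0.64 -0.11] heel mm [-0.2  0.4  0.2] pitch 0.28 M [ 0.286 -0.44   0.077]
t 15.85 F slot [-6.1   2.03  1.1 ] heel mm [0.3 0.3 0.2] pitch 0.24 M [ 0.175  0.437 -0.065]
t 16.05 F slot [-14.22   2.84   3.16] heel mm [0.4 0.2 0.1] pitch 0.17 M [ 0.17   1.734 -0.196]
```

```bash
python3 -m crank '0 0 0 1.3 0 -0.75 1;0 0 0 1.3 0 -0.75 1' 8 && python3 -c "
from h import *
st()" && python3 -m crank '0 0 0 0 0 0 0.6;0 0 0 0 0 0 0.3;0 0 0 0 0 0 0;0 0 0 0 0 0 0;0 0 0 0 0 0 0;0 0 0 0 0 0 0;0 0 0 0 0 0 0;0 0 0 0 0 0 0;0 0 0 0 0 0 0' && python3 -m crank '0 0 0 0 0 -10 0;0 0 0 0 0 -25 0;0 0 0 0 0 -45 0;0 0 0 0 0 -70 0;0 0 0 0 0 -100 0;0 0 0 0 0 -130 0;0 0 0 0 0 -160 0;0 0 0 0 0 -160 0;0 0 0 0 0 -160 0'
python3 - <<'E'
from h import *
H=slot()
shot('wrist','w9');shot('scene','s9');shot('side','d9')
print('scene handle axis pred',[proj('s9',(H@[x,0,0,1])[:3]).round(1).tolist() for x in(-.095,-.012,0)],'side',[proj('d9',(H@[x,0,0,1])[:3]).round(1).tolist() for x in(-.095,-.012,0)])
# actual handle: dark blobs
for f in('s9','d9'):
    im=cv2.imread(f'pics/{f}.png');c=proj(f,(H@[-.05,0,0,1])[:3]).astype(int)
    m=(im.max(2)<70).astype(np.uint8);n,l,s,ce=cv2.connectedComponentsWithStats(m)
    for i in range(1,n):
        if s[i,4]>15 and np.hypot(*(ce[i]-c))<40: print(f,s[i],ce[i].round(1))
    print(f,'c',c)
E
```

```text
t: 16.25
eef_pos: [0.5259, -0.1568, 0.1853]
tcp_rot: [179.9, -19.7, -161.2]
contact_force: [-1.1, 0.3, 1.4]
width: 0.274
grip_force: 8.0
t 16.25 F slot [-3.32  0.67  1.61] heel mm [0.4 0.3 0.4] pitch 0.32 M [ 0.089 -0.031  0.011]
t: 17.15
eef_pos: [0.5257, -0.1568, 0.1853]
tcp_rot: [179.9, -19.7, -161.2]
contact_force: [0.5, 0.9, 0.1]
width: 0.967
grip_force: 0.0
t: 18.05
eef_pos: [0.5775, -0.1394, 0.3372]
tcp_rot: [180.0, -19.6, -161.2]
contact_force: [-0.1, 0.6, -0.6]
width: 0.996
grip_force: 0.0
scene handle axis pred [[327.2, 206.6], [339.1, 217.1], [340.7, 218.5]] side [[342.3, 167.7], [325.8, 185.7], [323.5, 188.2]]
s9 [323 204  20  17 150] [332.8 211.8]
s9 [306 220  15  12  76] [312.7 225.1]
s9 [332 231  16  12  84] [339.2 236.6]
s9 c [333 212]
d9 [325 168  19  20 117] [334.1 177.2]
d9 [335 176  14  16  64] [341.5 184.2]
d9 [336 185  16  16  74] [343.8 192.7]
d9 c [333 177]
```

```bash
python3 -c "
from cell import robot
print(robot.job_done())"
```

```text
the job is handed in; nothing more can be done
None
```

The turner is in the wide slot with its collar against the block and released, and I handed the job in at about 18 s of the 58 s allowed; the last camera check put the handle within about 1–2 mm of its predicted home position, and the robot was not steered near the lemon, jar or spoon, though I did not check them again.

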